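# Clamp a spice jar in a V-cradle for opening its stuck cap

## Task

The cap of the blue-labelled spice jar is stuck, so it has to go in the jar clamp: lay the jar in the V-cradle, base end toward the orange end stop, and push it gently along the V until its base bears on the stop (find the stop by touch; do not ram it). Then swing the metal strap over the jar and press it down at its red thumb pad until it snaps under the catch, let go, and leave the jar lying in the V against the stop, held by the strap. Do not force anything, and leave the other jar, the mustard and the pepper mill where they stand.

Things in the scene. Friction and masses are not known exactly. Their poses are not given: they have to be found in the camera images.
- jar_center (a point): Centre of the spice jar with blue label and dark cap: a cylinder 41 mm in diameter, 105 mm long, about 0.11 kg, lying on the table at the start. Its z axis runs along the jar from base to cap, level at the start, base roughly to the robot's left. It rolls if pushed sideways.
- jar_base (a point): Centre of the flat base of the same jar, 52.5 mm from its centre; same axes.
- cradle: Jar clamp fixed to the table: wooden base 150 x 150 x 12 mm, x -83..+67, y -75..+75 mm from this origin (on the table, under the V's centre line). The V runs along y: two grey 90-degree saddles 14 mm thick at y = -36 and +36 mm, tops at z = 41 mm, x = +-27 mm; the 58 mm gap between takes the fingers. End stop at +y. Strap at y = +36: hinge post x = 36..52, catch at x = -58, 98 mm high.
- cradle_seat (a point): Point midway between the saddles on the axis of a seated jar, 48.9 mm above the table; axes as the cradle (a seated jar's axis is along y, base to +y). A grip at the jar's middle or a little toward the cap keeps clear of the strap.
- bracket_face (a point): Centre of the -y face of the steel end-stop bracket (44 mm wide, top at z = 72 mm), at y = +60 mm of the cradle, on the jar's axis; axes as the cradle. A screw-set orange disc (stop_pad, 24 mm in diameter) stands out of this face by 0 to 10 mm, not given: feel for it with the jar's base. Unyielding; 2 to 10 N is right, over 40 N of jar on clamp is ramming.
- strap (a joint): Angle of the strap in rad: 0 = shut (level over the jar, tip under the catch), growing as it opens up and over to the cradle's +x side; starts at 1.9 to 2.4, past upright. The hinge is a little stiff (0.06 N m) and stays where left; hard stop at 0. In the last 0.1 rad it snaps under the sprung catch at 5 to 12 N on the thumb pad and then stays shut. Over 40 N on the strap is too hard.
- hinge_axis (a point): Point on the strap's hinge axis, midway across the strap, 84 mm above the table, at x = +44, y = +36 mm of the cradle; the axis is along the cradle's y; axes as the cradle.
- strap_press (a point): Centre of the top of the red thumb pad (28 x 18 mm) on the strap, 74 mm from the hinge axis, 6.5 mm above the strap's mid-plane (90.5 mm above the table when shut). -x points to the strap's tip, z out of the pad. Strap 14 mm wide, 7 mm thick, tip 100 mm from the hinge; a sprung rubber pad under it, 44 mm from the hinge, presses on the jar with about 4 N when shut.
- other_spice_center (a point): Centre of a similar standing spice jar (brown and red label), 41 mm in diameter, 105 mm high; leave it alone.
- mustard_center (a point): Centre of a standing jar with red lid, 62 mm in diameter, 86 mm high; leave it alone.
- mill_center (a point): Centre of a standing wooden pepper mill, 58 mm in diameter, 170 mm high; leave it alone.

How it is judged:
By the outcome, as a careful person would: the job done as asked, in the order asked, and still so for the second after the job is handed in, with the robot touching nothing.
It also fails if it takes over 72 s, if anything falls off the work surface, if the arm or the gripper's body presses on something with over 40 N, if the wrist force passes 120 N, or if a joint passes its speed limit or range.

## Robot

A 6-joint arm with a two-finger parallel gripper is mounted at the origin on the work surface; the furniture and walls round the work are solid. World frame = base frame: x ahead of the robot, y to its left, z up, the work surface at z = 0. Lengths are in mm, angles in rad, forces in N, time in s.
With the tool pointing down it reaches from about 350 to 775 mm from the base axis. Payload 7.3 kg.
Tool frame: the origin (TCP) lies on the front face of the gripper's body, between the roots of the fingers; the fingertips stand 66 mm ahead of it and the grasp point (between the pads) lies 47 mm ahead of it (manip.tcp_to_grasp is the distance from the TCP to the grasp point, in mm); z points along the fingers, y is the line along which they close (so a half turn about z gives the same grasp; the last joint's range is limited). The gripper opens to 92 mm and grips with 3 to 60 N. Pads are 19 mm wide; open, the fingers measure 130 mm over their backs; the gripper's body (75 mm by 190 mm) begins 47 mm behind the grasp point.
Start: joints at [-1.391, 0.342, 1.524, -0, 1.275, -0.146], TCP at [168.057, -497.389, 292.241] pointing down, gripper open.
Joint ranges: [-2.53, 2.53], [-0.77, 2.02], [0.04, 2.7], [-1, 4.14], [0.28, 2.66], [-3.11, 3.11]. Speed limits (rad/s): [2.57, 2.57, 3.14, 3.14, 3.14, 3.14].

## Interface

Orientations are given as a 3x3 rotation matrix whose columns are the frame's x, y, z axes.
In Python, from bench import manip, cams, ticket gives the robot as it stands. The module is installed in compiled form; this text tells all that it offers.
- The arm moves only by the tool play_rows, never from a script. Its argument "targets" is a list of rows, each an object of numbers: "fingers": the gripper's target within -1 to 1 (fully open at 1, half-way at 0, shut at -1); "dx", "dy", "dz": the shift along the world's x, y, z in mm; "twist": the turn about the world's z in degrees. In form: [{"fingers": .., "dx": .., "dy": .., "dz": .., "twist": ..}, ...]. A call has 1 to 12 rows; each row is the pose to reach, as a shift and turn from the pose commanded when the call began; what a row does not reach only later rows make up. A row lasts 1/8 s, in which the tool goes at most 62.5 mm and 10.7 degrees, less where a joint would pass 70% of its speed; a pose out of reach is approached as far as the arm can. A call with a gripper value outside its range is refused whole. The fingers move at their own pace and stop on an object; "newtons" is the grip in N (left out, the last holds). Time passes only in rows, so rows that repeat a pose let the fingers close. It gives the time, the measured TCP pose, the force, the opening and the grip force at its end, in the units of the state.
- manip.sense(): the state, without advancing time (a new reading comes with each control period).
- cams.snapshot(name): name is "scene" or "top" or "wrist"; returns a dict with "pixels" (420x560x3 uint8, red, green, blue), "depth" (420x560 float32, mm along the optical axis (not along the pixel's ray), 0 where there is no reading), "fx", "fy", "cx", "cy" (pixels), "rvec" (rotation vector, rad) and "tvec" (3), from world to camera coordinates, as OpenCV has them. Camera axes: x right, y down, z forward; pixel columns grow to the right and rows downward; lengths in mm; the calibration is good to about 2 mm. A picture is of the moment at which its call begins.
- ticket.hand_in(): hands the job in; it is judged then, once.
Trained networks look in a picture, given as the dict that the camera call returned (one of the last four; its "shot" number tells which), for a name from the list of things; names that differ only in an ending like _2 or _b are one class to them, and where a whole thing is asked for, a point or a joint stands for the part that bears it (a point fixed in the world has none). Each returns a list of dicts, best first, with "confidence" (0 to 1); they miss things now and then, are a little off and sometimes report something else, mostly with a low value. They report only what shows in the picture. A call takes as long as a camera call.
- cams.find_in(label, picture): "bbox" ([left, top, right, bottom] in pixels, round what is visible of it).
The state is a dict: "t": time; "joint_pos": joint angles; "qvel": joint speeds; "tau": joint torques, N m; "ee_pos": TCP position; "ee_rot": TCP orientation; "wrist_force": force on the tool from outside, world axes, zero at the start; "torque": the same for the moment, N m; "opening": finger opening in mm; "grip_force": force on a finger pad.
Only numpy, scipy, OpenCV 4.12 (cv2) and the standard library are available. Lean on these libraries where they do the work, as an engineer would, in place of code of your own. Each camera call takes 0.05 s, during which the arm holds its last target. There are 200 camera calls.

## Working session

There is one attempt and no reset: what is moved stays moved. The work goes in short steps, Python scripts to look and compute and a tool call to move; the robot and the scene stay as the last step left them, time stands still between calls to the robot, and variables do not carry over. Pictures are saved under pics/ and viewed, at most 10 in all, crops included, and the job is handed in when it is done.

Besides the shell and the picture viewer there is one more tool, called after "Request:" by a JSON object that holds its "method" and its "body". play_rows: Moves the arm, as the interface text tells. Its arguments: {"type":"object","properties":{"targets":{"type":"array"},"newtons":{"type":"number"}},"required":["targets"]}

```bash
mkdir -p pics; cat > h.py <<'E'
import numpy as np, cv2
from bench import manip, cams, ticket
def snap(n,f=None):
    p=cams.snapshot(n)
    if f: cv2.imwrite('pics/'+f,p['pixels'][:,:,::-1])
    return p
def cloud(p):
    R,_=cv2.Rodrigues(np.array(p['rvec'],float)); t=np.array(p['tvec'],float).ravel()
    d=p['depth'].astype(float); v,u=np.mgrid[:d.shape[0],:d.shape[1]]
    c=np.stack([(u-p['cx'])/p['fx']*d,(v-p['cy'])/p['fy']*d,d],-1)
    w=(c-t)@R; w[d<=0]=np.nan
    return w
E
python3 - <<'E'
from h import *
s=manip.sense(); print(s['t'],s['ee_pos'],s['ee_rot'],s['opening'])
for n in ('top','scene'):
    p=snap(n,n+'0.png'); w=cloud(p); np.save(n+'.npy',w); np.save(n+'_rgb.npy',p['pixels'])
    for l in ('jar_center','cradle','strap','strap_press','bracket_face','other_spice_center','mustard_center','mill_center'):
        for r in cams.find_in(l,p)[:2]:
            b=np.array(r['bbox']).astype(int); q=w[max(b[1],0):b[3],max(b[0],0):b[2]].reshape(-1,3)
            print(n,l,round(r['confidence'],2),b,np.round(np.nanmedian(q,0)) if len(q) else '')
E
```

```text
0.0 [ 167.99918658 -497.07610992  291.54712958] [[ 9.47381372e-01  3.20106959e-01 -2.66985826e-04]
 [ 3.20106992e-01 -9.47380225e-01  1.49095425e-03]
 [ 2.24327741e-04 -1.49796632e-03 -9.99998853e-01]] 91.96099346699252
top jar_center 0.8 [186 210 233 240] [471. 241.  20.]
top cradle 0.84 [282 177 347 267] [482. -20.  10.]
top strap 0.78 [289 177 301 215] [540.  31.  95.]
top strap 0.65 [279 176 347 266] [485. -17.  10.]
top strap_press 0.74 [286 180 300 213] [540.  35.  13.]
top bracket_face 0.63 [283 223 293 242] [453.  47.  57.]
top other_spice_center 0.83 [204 163 228 189] [584. 220.  46.]
top mustard_center 0.94 [152 161 183 191] [585. 338.  62.]
top mill_center 0.9 [399 169 434 203] [ 560. -253.   51.]
scene jar_center 0.82 [209 271 251 318] [466. 241.   5.]
scene cradle 0.88 [256 180 355 272] [498. -34.   3.]
scene strap 0.89 [265 180 290 218] [615. -65.   1.]
scene strap_press 0.85 [257 180 290 218] [626. -67.   0.]
scene strap_press 0.24 [259 181 353 269] [499. -37.   3.]
scene bracket_face 0.84 [291 228 307 259] [448.  48.  36.]
scene other_spice_center 0.94 [189 229 212 278] [575. 227.  48.]
scene mustard_center 0.66 [132 262 170 313] [580. 352.  43.]
scene mustard_center 0.61 [212 270 252 320] [464. 239.   4.]
scene mill_center 0.65 [322 130 342 188] [ 559. -241.   55.]
```

```bash
python3 - <<'E'
import cv2
a=cv2.imread('pics/top0.png')[140:290,140:450]; b=cv2.imread('pics/scene0.png')[120:330,120:430]
import numpy as np
a=cv2.resize(a,(800,387),interpolation=2); cv2.imwrite('pics/a.png',a)
cv2.imwrite('pics/b.png',cv2.resize(b,(800,542),interpolation=2))
E
```

```text
(no output)
```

View pics/a.png

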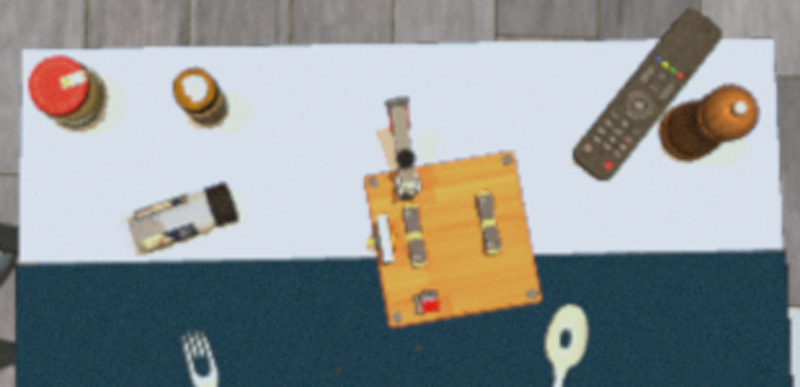

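View pics/b.png

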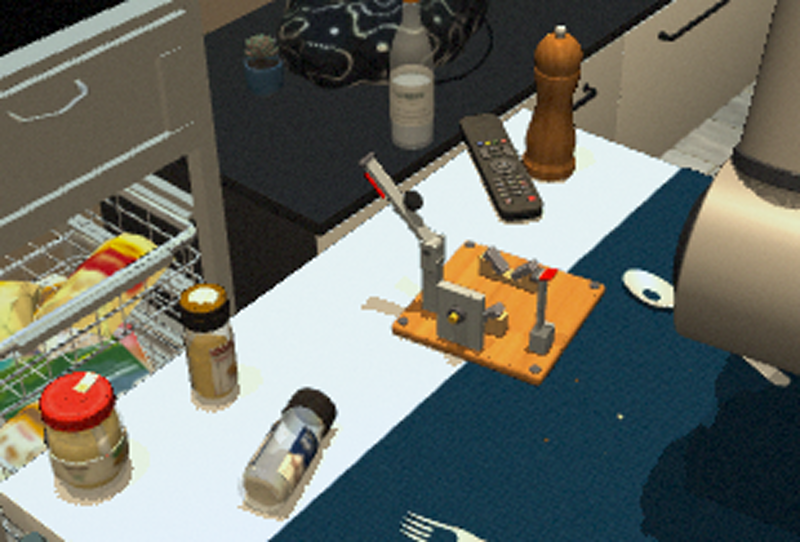

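The top view (crop) shows the jar lying at about (185,217), with its base left (+y) and dark cap right. The clamp is at (455,240), turned a few degrees, with the end stop at its left (385,238), the strap standing open toward +x, and the catch at (427,300). I'll take coarse poses from the depth image, then look with the wrist camera.

```bash
cat >> h.py <<'E'
def board(w,lo=6,hi=18,c=(482,-20),r=130):
    m=(w[...,2]>lo)&(w[...,2]<hi)&(np.hypot(w[...,0]-c[0],w[...,1]-c[1])<r)
    n,l,st,_=cv2.connectedComponentsWithStats(m.astype(np.uint8)); k=1+np.argmax(st[1:,4])
    P=w[l==k][:,:2].astype(np.float32); rc=cv2.minAreaRect(P)
    a=np.radians(rc[2]); a=(a+np.pi/4)%(np.pi/2)-np.pi/4
    o=np.array(rc[0])+8*np.array([np.cos(a),np.sin(a)])  # origin is 8mm +x of board centre
    return o,a,rc,np.nanmedian(w[l==k][:,2])
def jar(w,c=(471,241),r=75):
    m=(w[...,2]>15)&(w[...,2]<55)&(np.hypot(w[...,0]-c[0],w[...,1]-c[1])<r)
    P=w[m]; rc=cv2.minAreaRect(P[:,:2].astype(np.float32)); return rc,cv2.boxPoints(rc),np.nanpercentile(P[:,2],95),len(P)
E
python3 - <<'E'
from h import *
w=np.load('top.npy'); print(board(w)); print(jar(w))
E
```

```text
(array([464.0826888 , -21.68768669]), np.float64(0.18531689669100437), ((456.21966552734375, -23.16175079345703), (152.5039825439453, 149.98287963867188), 10.617876052856445), np.float64(11.80066405850969))
(((473.38970947265625, 239.37705993652344), (42.20690155029297, 105.2668228149414), 19.719911575317383), array([[435.7642 , 281.80292],
       [471.2836 , 182.70964],
       [511.01523, 196.9512 ],
       [475.49582, 296.0445 ]], dtype=float32), np.float64(42.20719801602695), 712)
```

Request:
{"method": "play_rows", "body": {"targets": [{"fingers": 1,"dx": 45,"dy": 35,"dz": 10,"twist": 9},{"fingers": 1,"dx": 90,"dy": 75,"dz": 20,"twist": 19},{"fingers": 1,"dx": 135,"dy": 115,"dz": 30,"twist": 29},{"fingers": 1,"dx": 175,"dy": 160,"dz": 40,"twist": 39},{"fingers": 1,"dx": 205,"dy": 210,"dz": 50,"twist": 49},{"fingers": 1,"dx": 230,"dy": 265,"dz": 60,"twist": 59},{"fingers": 1,"dx": 245,"dy": 320,"dz": 60,"twist": 69},{"fingers": 1,"dx": 255,"dy": 375,"dz": 60,"twist": 79},{"fingers": 1,"dx": 260,"dy": 430,"dz": 60,"twist": 88},{"fingers": 1,"dx": 260,"dy": 477,"dz": 60,"twist": 91},{"fingers": 1,"dx": 260,"dy": 477,"dz": 60,"twist": 91},{"fingers": 1,"dx": 260,"dy": 477,"dz": 60,"twist": 91}]}}

```text
t: 2.4
ee_pos: [428.1, -20.7, 352.4]
ee_rot: [[-0.337, 0.942, 0.0], [0.942, 0.337, -0.001], [-0.001, 0.0, -1.0]]
wrist_force: [-0.0, -0.7, -0.2]
opening: 91.7
grip_force: 0.0
```

```bash
python3 - <<'E'
from h import *
s=manip.sense(); print(s['t'],s['ee_pos'],s['ee_rot'].round(3).tolist() if hasattr(s['ee_rot'],'round') else s['ee_rot'],s['joint_pos'])
p=snap('wrist','w1.png'); w=cloud(p); np.save('w1.npy',w)
print(board(w),np.nanmin(w,(0,1)),np.nanmax(w,(0,1)))
E
```

```text
2.4 [428.12933654 -20.71148402 352.35229698] [[-0.337, 0.942, 0.0], [0.942, 0.337, -0.001], [-0.001, 0.0, -1.0]] [-2.27274280e-01  1.16373428e-01  1.65374761e+00 -4.50799959e-04
  1.37093999e+00 -5.70542701e-01]
(array([463.83858131, -18.9739549 ]), np.float64(0.18564608004649508), ((455.9760437011719, -20.450607299804688), (150.14410400390625, 150.1396026611328), 10.636736869812012), np.float64(11.672682572898118)) [  65.09740152 -570.64177009 -764.40360495] [1421.63332835  644.50470636  401.23677346]
```

View pics/w1.png

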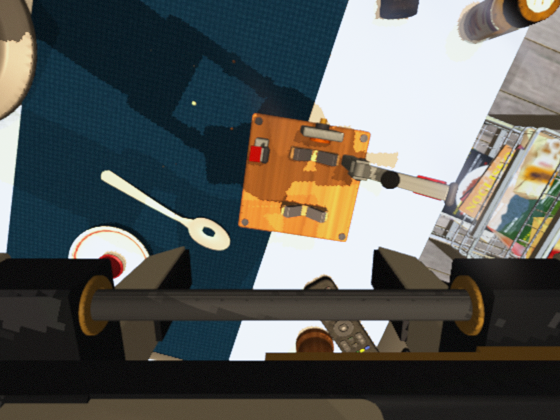

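The wrist view shows the clamp board over columns 240–370, rows 112–242. The saddles are at (315,156) and (303,212), the stop bracket at (322,132), and the strap reaches right to (447,188). The board measures 150 x 150, as described. Next I check the saddles and strap in the cradle frame from both cameras.

```bash
python3 - <<'E'
from h import *
for f in ('top','w1'):
    w=np.load(f+'.npy'); o,a,_,_=board(w)
    R=np.array([[np.cos(a),-np.sin(a)],[np.sin(a),np.cos(a)]])
    q=w.copy(); q[...,:2]=(w[...,:2]-o)@R
    def rep(n,m):
        P=q[m]; print(f,n,len(P),*[np.round(np.nanpercentile(P,k,0),1) for k in (3,50,97)]) if len(P) else print(f,n,0)
    inn=(abs(q[...,0])<33)&(q[...,2]<60)&(q[...,2]>22)
    rep('sad-',inn&(abs(q[...,1]+36)<14)); rep('sad+',inn&(abs(q[...,1]-36)<12))
    rep('brk',(abs(q[...,0])<30)&(abs(q[...,1]-62)<14)&(q[...,2]>62)&(q[...,2]<80))
    st=(q[...,0]>30)&(q[...,0]<140)&(abs(q[...,1]-36)<25)&(q[...,2]>110)&(q[...,2]<200)
    rep('strap',st); rep('tip',st&(q[...,2]>160))
    rep('catch',(abs(q[...,0]+58)<15)&(abs(q[...,1]-36)<20)&(q[...,2]>85)&(q[...,2]<110))
E
```

```text
top sad- 137 [-26.6 -42.5  22.5] [  4.4 -35.   33.1] [ 29.  -28.8  43.1]
top sad+ 123 [-27.1  29.6  24. ] [ 4.6 36.2 33.5] [28.9 42.9 42.4]
top brk 78 [-18.5  60.2  64.4] [ 1.6 65.1 72. ] [21.6 69.9 75.3]
top strap 199 [ 59.1  28.1 122.1] [ 90.8  36.4 136.1] [112.9  44.6 158.4]
top tip 1 [108.7  44.7 161.6] [108.7  44.7 161.6] [108.7  44.7 161.6]
top catch 58 [-71.5  28.9  88.4] [-62.5  35.8  94.6] [-53.5  43.3  98.5]
w1 sad- 524 [-28.6 -41.9  23. ] [  3.9 -34.4  32.7] [ 27.6 -28.8  40.4]
w1 sad+ 552 [-28.6  29.5  23.7] [ 3.5 36.7 33.3] [27.8 43.  40.6]
w1 brk 399 [-20.9  60.4  68.9] [-0.4 65.1 71.4] [20.1 69.8 72.9]
w1 strap 1412 [ 58.1  27.8 122.1] [ 90.8  36.8 136.9] [110.4  44.5 158. ]
w1 tip 0
w1 catch 298 [-72.4  28.5  91.4] [-63.6  36.2  93.8] [-54.7  43.8  97.6]
```

Request:
{"method": "play_rows", "body": {"targets": [{"fingers": 1,"dx": 12,"dy": 55,"dz": -15,"twist": 0},{"fingers": 1,"dx": 24,"dy": 110,"dz": -30,"twist": 0},{"fingers": 1,"dx": 36,"dy": 165,"dz": -50,"twist": 0},{"fingers": 1,"dx": 42,"dy": 210,"dz": -70,"twist": 0},{"fingers": 1,"dx": 42,"dy": 210,"dz": -80,"twist": 0},{"fingers": 1,"dx": 42,"dy": 210,"dz": -80,"twist": 0}]}}

```text
t: 3.2
ee_pos: [470.1, 188.3, 271.4]
ee_rot: [[-0.335, 0.942, -0.002], [0.942, 0.335, -0.001], [-0.0, -0.002, -1.0]]
wrist_force: [-0.2, -1.3, -0.6]
opening: 91.7
grip_force: 0.0
```

```bash
python3 - <<'E'
from h import *
s=manip.sense(); print(s['t'],s['ee_pos'])
p=snap('wrist','w2.png'); w=cloud(p); np.save('w2.npy',w)
print(jar(w))
m=(w[...,2]>70)&(w[...,2]<115)&(np.hypot(w[...,0]-584,w[...,1]-220)<40); print(np.nanpercentile(w[m],[2,50,98],axis=0))
E
```

```text
3.2 [470.14855147 188.27983669 271.40408648]
(((471.21246337890625, 242.2281494140625), (41.69837951660156, 104.49851989746094), 19.568485260009766), array([[434.06744, 284.4765 ],
       [469.0675 , 186.01361],
       [508.35748, 199.9798 ],
       [473.35742, 298.4427 ]], dtype=float32), np.float64(40.632823654693475), 4656)
[[563.40470365 202.68396273  72.69383925]
 [576.94911554 221.78243338 104.45921666]
 [600.04163279 239.21678662 106.14260521]]
```

View pics/w2.png

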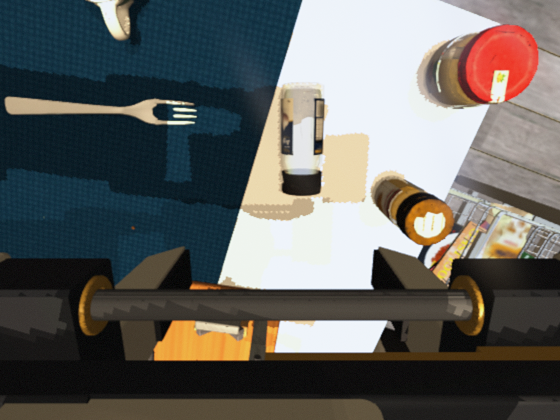

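The jar is at (302,140), base up (+y) and cap down. The brown jar at (420,220) is close to where the gripper body would be, so I'll grip on the base side, move the jar clear, and regrip nearer the cap.

Request:
{"method": "play_rows", "body": {"targets": [{"fingers": 1,"dx": -3,"dy": 50,"dz": -20,"twist": 0},{"fingers": 1,"dx": -3,"dy": 67,"dz": -70,"twist": 0},{"fingers": 1,"dx": -3,"dy": 67,"dz": -120,"twist": 0},{"fingers": 1,"dx": -3,"dy": 67,"dz": -165,"twist": 0},{"fingers": 1,"dx": -3,"dy": 67,"dz": -190,"twist": 0},{"fingers": 1,"dx": -3,"dy": 67,"dz": -199,"twist": 0},{"fingers": 1,"dx": -3,"dy": 67,"dz": -199,"twist": 0}]}}

```text
t: 4.12
ee_pos: [467.9, 255.9, 73.9]
ee_rot: [[-0.335, 0.942, 0.001], [0.942, 0.335, 0.0], [-0.0, 0.001, -1.0]]
wrist_force: [-0.2, 0.6, 0.2]
opening: 91.6
grip_force: 0.0
```

Request:
{"method": "play_rows", "body": {"newtons": 12, "targets": [{"fingers": -0.3,"dx": 0,"dy": 0,"dz": 0,"twist": 0},{"fingers": -0.3,"dx": 0,"dy": 0,"dz": 0,"twist": 0},{"fingers": -0.3,"dx": 0,"dy": 0,"dz": 0,"twist": 0},{"fingers": -0.3,"dx": 0,"dy": 0,"dz": 0,"twist": 0},{"fingers": -0.3,"dx": 0,"dy": 0,"dz": 0,"twist": 0},{"fingers": -0.3,"dx": 0,"dy": 0,"dz": 0,"twist": 0}]}}

```text
t: 4.88
ee_pos: [467.0, 256.7, 73.2]
ee_rot: [[-0.337, 0.942, -0.0], [0.942, 0.337, -0.0], [0.0, -0.0, -1.0]]
wrist_force: [-1.0, -0.2, 0.7]
opening: 40.2
grip_force: 12.0
```

Request:
{"method": "play_rows", "body": {"targets": [{"fingers": -0.3,"dx": 0,"dy": 0,"dz": 10,"twist": 0},{"fingers": -0.3,"dx": 0,"dy": -10,"dz": 25,"twist": 0},{"fingers": -0.3,"dx": 5,"dy": -45,"dz": 25,"twist": -3},{"fingers": -0.3,"dx": 10,"dy": -85,"dz": 25,"twist": -6},{"fingers": -0.3,"dx": 10,"dy": -116,"dz": 20,"twist": -9},{"fingers": -0.3,"dx": 10,"dy": -116,"dz": 10,"twist": -9},{"fingers": -0.3,"dx": 10,"dy": -116,"dz": 4,"twist": -9},{"fingers": -0.3,"dx": 10,"dy": -116,"dz": 1,"twist": -9},{"fingers": -0.3,"dx": 10,"dy": -116,"dz": 0.5,"twist": -9},{"fingers": -0.3,"dx": 10,"dy": -116,"dz": 0.5,"twist": -9}]}}

```text
t: 6.12
ee_pos: [477.1, 141.1, 73.8]
ee_rot: [[-0.186, 0.983, 0.0], [0.983, 0.186, 0.0], [-0.0, 0.0, -1.0]]
wrist_force: [0.3, -0.3, -0.3]
opening: 40.0
grip_force: 12.0
```

Request:
{"method": "play_rows", "body": {"targets": [{"fingers": 0.05,"dx": 0,"dy": 0,"dz": -0.5,"twist": 0},{"fingers": 0.1,"dx": 0,"dy": 0,"dz": -0.5,"twist": 0},{"fingers": 0.15,"dx": 0,"dy": 0,"dz": -0.5,"twist": 0},{"fingers": 0.15,"dx": 2,"dy": -10,"dz": -0.5,"twist": 0},{"fingers": 0.15,"dx": 4,"dy": -20,"dz": -0.5,"twist": 0},{"fingers": 0.15,"dx": 5,"dy": -26,"dz": -0.5,"twist": 0},{"fingers": 0.15,"dx": 5,"dy": -26,"dz": -0.5,"twist": 0},{"fingers": -0.3,"dx": 5,"dy": -26,"dz": -0.5,"twist": 0},{"fingers": -0.3,"dx": 5,"dy": -26,"dz": -0.5,"twist": 0},{"fingers": -0.3,"dx": 5,"dy": -26,"dz": -0.5,"twist": 0},{"fingers": -0.3,"dx": 5,"dy": -26,"dz": -0.5,"twist": 0}]}}

```text
t: 7.5
ee_pos: [482.0, 114.8, 73.3]
ee_rot: [[-0.185, 0.983, 0.0], [0.983, 0.185, 0.0], [0.0, 0.0, -1.0]]
wrist_force: [-0.3, 0.5, 0.3]
opening: 40.4
grip_force: 12.0
```

Request:
{"method": "play_rows", "body": {"targets": [{"fingers": -0.3,"dx": 0,"dy": 0,"dz": 30,"twist": 0},{"fingers": -0.3,"dx": -10,"dy": 0,"dz": 80,"twist": 0},{"fingers": -0.3,"dx": -20,"dy": 0,"dz": 130,"twist": 0},{"fingers": -0.3,"dx": -20,"dy": -20,"dz": 180,"twist": 0},{"fingers": -0.3,"dx": -20,"dy": -20,"dz": 180,"twist": 0},{"fingers": -0.3,"dx": -20,"dy": -20,"dz": 180,"twist": 0}]}}

```text
t: 8.25
ee_pos: [461.5, 94.7, 252.4]
ee_rot: [[-0.185, 0.983, -0.001], [0.983, 0.185, 0.0], [0.0, -0.001, -1.0]]
wrist_force: [-0.5, -0.2, -1.1]
opening: 40.4
grip_force: 12.0
```

```bash
python3 - <<'E'
from h import *
s=manip.sense(); print(s['t'],s['ee_pos'],s['opening'],s['wrist_force'])
p=snap('wrist','w3.png'); w=cloud(p); np.save('w3.npy',w)
e=s['ee_pos']; a=.1857; R=np.array([[np.cos(a),-np.sin(a)],[np.sin(a),np.cos(a)]])
for n,ww in (('wrist',w),('top',cloud(snap('top'))),('scene',cloud(snap('scene')))):
    q=ww.copy(); q[...,:2]=(ww[...,:2]-e[:2])@R; z0=e[2]-51.5
    m=(abs(q[...,0])<22)&(abs(q[...,1])<90)&(abs(q[...,2]-z0)<26)
    P=q[m]; print(n,len(P),np.nanpercentile(P,[1,50,99],axis=0).round(1).tolist() if len(P) else '')
E
```

```text
8.25 [461.45500239  94.69261212 252.35969579] 40.386694440073725 [-0.49778208 -0.17116486 -1.07716711]
wrist 16818 [[-21.0, -26.7, 188.0], [-0.5, 31.1, 216.9], [20.5, 63.6, 220.5]]
top 7 [[-19.6, -43.4, 204.9], [-6.1, -42.2, 213.7], [0.8, -39.8, 217.7]]
scene 741 [[-21.8, -18.1, 183.7], [-5.8, 42.4, 213.9], [20.3, 64.6, 224.8]]
```

View pics/w3.png

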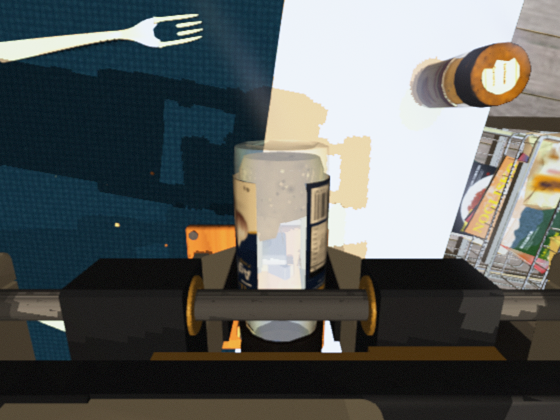

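Jar's held with the base 64 mm ahead (+y) of the grip, and the axis 52.8 mm below the TCP. Now over the cradle and down, short of the stop.

Request:
{"method": "play_rows", "body": {"targets": [{"fingers": -0.3,"dx": 2,"dy": -45,"dz": 0,"twist": 0},{"fingers": -0.3,"dx": 4,"dy": -95,"dz": 0,"twist": 0},{"fingers": -0.3,"dx": 6,"dy": -132,"dz": 0,"twist": 0},{"fingers": -0.3,"dx": 6,"dy": -132,"dz": -10,"twist": 0},{"fingers": -0.3,"dx": 6,"dy": -132,"dz": -50,"twist": 0},{"fingers": -0.3,"dx": 6,"dy": -132,"dz": -90,"twist": 0},{"fingers": -0.3,"dx": 6,"dy": -132,"dz": -120,"twist": 0},{"fingers": -0.3,"dx": 6,"dy": -132,"dz": -135,"twist": 0},{"fingers": -0.3,"dx": 6,"dy": -132,"dz": -140,"twist": 0},{"fingers": -0.3,"dx": 6,"dy": -132,"dz": -140,"twist": 0}]}}

```text
t: 9.65
ee_pos: [467.9, -36.7, 112.8]
ee_rot: [[-0.186, 0.983, -0.001], [0.983, 0.186, 0.0], [0.001, -0.001, -1.0]]
wrist_force: [0.8, 0.1, -1.2]
opening: 40.3
grip_force: 12.0
```

Request:
{"method": "play_rows", "body": {"targets": [{"fingers": -0.3,"dx": 0,"dy": 0,"dz": -4,"twist": 0},{"fingers": -0.3,"dx": 0,"dy": 0,"dz": -7,"twist": 0},{"fingers": -0.3,"dx": 0,"dy": 0,"dz": -8,"twist": 0},{"fingers": -0.3,"dx": 0,"dy": 0,"dz": -8,"twist": 0}]}}

```text
t: 10.15
ee_pos: [468.1, -37.4, 105.3]
ee_rot: [[-0.185, 0.983, 0.0], [0.983, 0.185, -0.0], [-0.0, 0.0, -1.0]]
wrist_force: [0.1, -0.9, -1.6]
opening: 40.2
grip_force: 12.0
```

Request:
{"method": "play_rows", "body": {"targets": [{"fingers": -0.3,"dx": 0,"dy": 0,"dz": -1,"twist": 0},{"fingers": -0.3,"dx": 0,"dy": 0,"dz": -2,"twist": 0},{"fingers": -0.3,"dx": 0,"dy": 0,"dz": -2,"twist": 0}]}}

```text
t: 10.52
ee_pos: [468.0, -37.4, 103.2]
ee_rot: [[-0.185, 0.983, -0.0], [0.983, 0.185, 0.0], [0.0, -0.0, -1.0]]
wrist_force: [0.5, -0.5, -1.5]
opening: 40.7
grip_force: 12.0
```

Request:
{"method": "play_rows", "body": {"targets": [{"fingers": -0.3,"dx": 0,"dy": 0,"dz": -1,"twist": 0},{"fingers": -0.3,"dx": 0,"dy": 0,"dz": -1,"twist": 0}]}}

```text
t: 10.78
ee_pos: [468.0, -37.4, 102.2]
ee_rot: [[-0.185, 0.983, 0.0], [0.983, 0.185, 0.0], [-0.0, 0.0, -1.0]]
wrist_force: [0.3, 1.0, -1.4]
opening: 40.2
grip_force: 12.0
```

Request:
{"method": "play_rows", "body": {"targets": [{"fingers": -0.3,"dx": 0,"dy": 0,"dz": -0.5,"twist": 0},{"fingers": -0.3,"dx": 0,"dy": 0,"dz": -1,"twist": 0},{"fingers": -0.3,"dx": 0,"dy": 0,"dz": -1,"twist": 0}]}}

```text
t: 11.15
ee_pos: [468.3, -37.4, 101.6]
ee_rot: [[-0.185, 0.983, 0.001], [0.983, 0.185, -0.0], [-0.0, 0.001, -1.0]]
wrist_force: [-0.3, 1.1, 5.2]
opening: 40.3
grip_force: 12.0
```

Request:
{"method": "play_rows", "body": {"targets": [{"fingers": 0,"dx": 0,"dy": 0,"dz": 0,"twist": 0},{"fingers": 0.3,"dx": 0,"dy": 0,"dz": 0,"twist": 0},{"fingers": 0.4,"dx": 0,"dy": 0,"dz": 0,"twist": 0},{"fingers": 0.4,"dx": 0,"dy": 0,"dz": 15,"twist": 0},{"fingers": 0.4,"dx": 0,"dy": 0,"dz": 55,"twist": 0},{"fingers": 0.4,"dx": 0,"dy": 0,"dz": 100,"twist": 0},{"fingers": -1,"dx": 6,"dy": -32,"dz": 110,"twist": 0},{"fingers": -1,"dx": 12,"dy": -66,"dz": 110,"twist": 0},{"fingers": -1,"dx": 12,"dy": -66,"dz": 110,"twist": 0},{"fingers": -1,"dx": 12,"dy": -66,"dz": 110,"twist": 0}]}}

```text
t: 12.4
ee_pos: [479.7, -103.0, 210.9]
ee_rot: [[-0.185, 0.983, -0.001], [0.983, 0.185, 0.001], [0.001, -0.001, -1.0]]
wrist_force: [-0.4, 0.4, -0.9]
opening: 28.9
grip_force: 0.0
```

```bash
cat >> h.py <<'E'
def incr(w,o=(464,-20.3),a=.1857):
    R=np.array([[np.cos(a),-np.sin(a)],[np.sin(a),np.cos(a)]]); q=w.copy(); q[...,:2]=(w[...,:2]-np.array(o))@R; return q
E
python3 - <<'E'
from h import *
s=manip.sense(); print(s['t'],s['ee_pos'],s['opening'])
for n in ('wrist','top'):
    w=cloud(snap(n,n+'4.png')); o,a,_,_=board(w); q=incr(w,o,a)
    m=(abs(q[...,0])<22)&(abs(q[...,1])<90)&(q[...,2]>50)&(q[...,2]<72)
    P=q[m&(q[...,1]<56)]; print(n,o,len(P),np.nanpercentile(P,[1,50,99],axis=0).round(1).tolist() if len(P) else '')
E
```

```text
12.4 [ 479.65095721 -102.9815009   210.87178641] 28.904664890902357
wrist [464.13279226 -19.72151378] 9182 [[-19.6, -57.3, 52.0], [-0.0, -1.4, 66.3], [19.7, 44.1, 69.8]]
top [464.75326697 -19.63102896] 649 [[-19.8, -54.2, 51.8], [0.4, -1.8, 65.5], [20.0, 54.4, 71.4]]
```

View pics/wrist4.png

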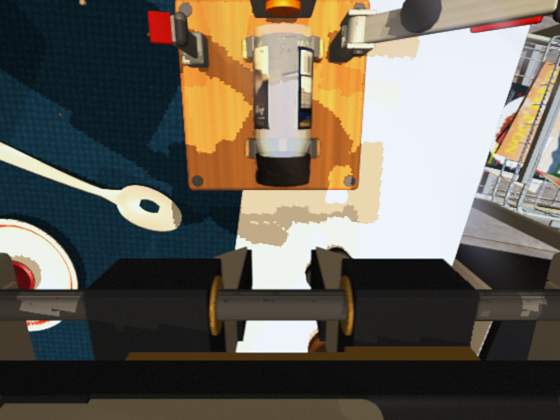

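Jar is seated in the V, axis centred, cap end at about y = −58 mm of the cradle. Now the closed fingers go down behind the cap.

Request:
{"method": "play_rows", "body": {"newtons": 20, "targets": [{"fingers": -1,"dx": 0,"dy": 0,"dz": -30,"twist": 0},{"fingers": -1,"dx": 0,"dy": 0,"dz": -70,"twist": 0},{"fingers": -1,"dx": 0,"dy": 0,"dz": -95,"twist": 0},{"fingers": -1,"dx": 0,"dy": 0,"dz": -101,"twist": 0},{"fingers": -1,"dx": -1,"dy": 6,"dz": -101,"twist": 0},{"fingers": -1,"dx": -2,"dy": 11,"dz": -101,"twist": 0},{"fingers": -1,"dx": -2,"dy": 11,"dz": -101,"twist": 0}]}}

```text
t: 13.38
ee_pos: [478.4, -92.0, 111.1]
ee_rot: [[-0.186, 0.983, 0.002], [0.983, 0.186, -0.001], [-0.001, 0.001, -1.0]]
wrist_force: [-0.3, 0.1, -0.2]
opening: 0.5
grip_force: 0.0
```

Request:
{"method": "play_rows", "body": {"targets": [{"fingers": -1,"dx": 0,"dy": 1,"dz": 0,"twist": 0},{"fingers": -1,"dx": 0,"dy": 2,"dz": 0,"twist": 0},{"fingers": -1,"dx": 0,"dy": 3,"dz": 0,"twist": 0},{"fingers": -1,"dx": -1,"dy": 4,"dz": 0,"twist": 0},{"fingers": -1,"dx": -1,"dy": 5,"dz": 0,"twist": 0},{"fingers": -1,"dx": -1,"dy": 6,"dz": 0,"twist": 0},{"fingers": -1,"dx": -1,"dy": 6,"dz": 0,"twist": 0}]}}

```text
t: 14.25
ee_pos: [477.2, -86.4, 110.3]
ee_rot: [[-0.185, 0.983, 0.0], [0.983, 0.185, -0.0], [-0.0, 0.0, -1.0]]
wrist_force: [0.6, -1.4, 0.0]
opening: 0.2
grip_force: 0.8
```

Request:
{"method": "play_rows", "body": {"targets": [{"fingers": -1,"dx": 0,"dy": 0.5,"dz": 0,"twist": 0},{"fingers": -1,"dx": 0,"dy": 1,"dz": 0,"twist": 0},{"fingers": -1,"dx": 0,"dy": 1.5,"dz": 0,"twist": 0},{"fingers": -1,"dx": -0.5,"dy": 2,"dz": 0,"twist": 0}]}}

```text
t: 14.75
ee_pos: [476.7, -84.4, 110.3]
ee_rot: [[-0.185, 0.983, 0.001], [0.983, 0.185, -0.0], [-0.0, 0.001, -1.0]]
wrist_force: [1.1, -3.0, 0.7]
opening: 0.4
grip_force: 1.0
```

Request:
{"method": "play_rows", "body": {"targets": [{"fingers": -1,"dx": 0,"dy": 0.5,"dz": 0,"twist": 0},{"fingers": -1,"dx": 0,"dy": 1,"dz": 0,"twist": 0},{"fingers": -1,"dx": 0,"dy": 1.5,"dz": 0,"twist": 0},{"fingers": -1,"dx": -0.5,"dy": 2,"dz": 0,"twist": 0}]}}

```text
t: 15.25
ee_pos: [476.2, -82.4, 110.3]
ee_rot: [[-0.185, 0.983, 0.0], [0.983, 0.185, -0.0], [-0.0, 0.0, -1.0]]
wrist_force: [0.5, -1.4, 1.4]
opening: 0.2
grip_force: 1.0
```

Request:
{"method": "play_rows", "body": {"targets": [{"fingers": -1,"dx": 0,"dy": 0.5,"dz": 0,"twist": 0},{"fingers": -1,"dx": 0,"dy": 1,"dz": 0,"twist": 0},{"fingers": -1,"dx": 0,"dy": 1,"dz": 0,"twist": 0}]}}

```text
t: 15.62
ee_pos: [476.0, -81.3, 110.2]
ee_rot: [[-0.185, 0.983, -0.0], [0.983, 0.185, 0.0], [0.0, -0.0, -1.0]]
wrist_force: [1.8, -0.9, 1.5]
opening: 0.4
grip_force: 0.7
```

Request:
{"method": "play_rows", "body": {"targets": [{"fingers": -1,"dx": 0,"dy": 0.5,"dz": 0,"twist": 0},{"fingers": -1,"dx": 0,"dy": 1,"dz": 0,"twist": 0},{"fingers": -1,"dx": 0,"dy": 1,"dz": 0,"twist": 0}]}}

```text
t: 16.0
ee_pos: [475.8, -80.3, 110.2]
ee_rot: [[-0.185, 0.983, -0.001], [0.983, 0.185, 0.0], [0.0, -0.001, -1.0]]
wrist_force: [1.4, -1.6, 1.2]
opening: 0.5
grip_force: 0.8
```

Request:
{"method": "play_rows", "body": {"targets": [{"fingers": -1,"dx": 0,"dy": 0.5,"dz": 0,"twist": 0},{"fingers": -1,"dx": 0,"dy": 1,"dz": 0,"twist": 0},{"fingers": -1,"dx": 0,"dy": 1,"dz": 0,"twist": 0}]}}

```text
t: 16.38
ee_pos: [475.8, -79.6, 110.2]
ee_rot: [[-0.185, 0.983, -0.001], [0.983, 0.185, -0.0], [-0.0, -0.001, -1.0]]
wrist_force: [-1.7, -4.6, 0.6]
opening: 0.5
grip_force: 2.2
```

Request:
{"method": "play_rows", "body": {"targets": [{"fingers": -1,"dx": 0,"dy": 0.3,"dz": 0,"twist": 0},{"fingers": -1,"dx": 0,"dy": 0.3,"dz": 0,"twist": 0}]}}

```text
t: 16.62
ee_pos: [475.9, -79.5, 110.2]
ee_rot: [[-0.185, 0.983, -0.0], [0.983, 0.185, -0.001], [-0.001, -0.0, -1.0]]
wrist_force: [-1.9, -5.6, 0.2]
opening: 0.6
grip_force: 2.9
```

Request:
{"method": "play_rows", "body": {"targets": [{"fingers": -1,"dx": 0,"dy": 0.3,"dz": 0,"twist": 0},{"fingers": -1,"dx": 0,"dy": 0.3,"dz": 0,"twist": 0}]}}

```text
t: 16.88
ee_pos: [475.9, -79.5, 110.2]
ee_rot: [[-0.185, 0.983, -0.0], [0.983, 0.185, -0.001], [-0.001, -0.0, -1.0]]
wrist_force: [-1.8, -7.9, 0.8]
opening: 0.4
grip_force: 3.6
```

Held firm at 8 N with no travel, so the base is on the stop. Back off, rise, and go round to the +x side of the strap with a quarter turn.

Request:
{"method": "play_rows", "body": {"targets": [{"fingers": -1,"dx": 1,"dy": -5,"dz": 0,"twist": 0},{"fingers": -1,"dx": 3,"dy": -15,"dz": 0,"twist": 0},{"fingers": -1,"dx": 5,"dy": -15,"dz": 50,"twist": -9},{"fingers": -1,"dx": 10,"dy": -15,"dz": 105,"twist": -19},{"fingers": -1,"dx": 25,"dy": -10,"dz": 150,"twist": -29},{"fingers": -1,"dx": 50,"dy": 10,"dz": 160,"twist": -39},{"fingers": -1,"dx": 80,"dy": 35,"dz": 160,"twist": -49},{"fingers": -1,"dx": 105,"dy": 65,"dz": 160,"twist": -59},{"fingers": -1,"dx": 119,"dy": 95,"dz": 160,"twist": -69},{"fingers": -1,"dx": 119,"dy": 121,"dz": 160,"twist": -79},{"fingers": -1,"dx": 119,"dy": 121,"dz": 160,"twist": -89},{"fingers": -1,"dx": 119,"dy": 121,"dz": 160,"twist": -90}]}}

```text
t: 18.38
ee_pos: [595.1, 42.3, 269.9]
ee_rot: [[0.983, 0.186, -0.001], [0.186, -0.983, 0.0], [-0.0, -0.0, -1.0]]
wrist_force: [0.3, -0.4, -0.8]
opening: 0.3
grip_force: 0.0
```

```bash
python3 - <<'E'
from h import *
s=manip.sense(); print(s['t'],s['ee_pos'],np.round(s['ee_rot'],3).tolist(),s['joint_pos'])
p=snap('scene','s5.png')
cv2.imwrite('pics/s5c.png',cv2.resize(p['pixels'][100:310,150:460,::-1],(800,542),interpolation=2))
for n in ('top','scene'):
    q=incr(cloud(p if n=='scene' else snap(n)),(464.2,-20))
    m=(q[...,0]>60)&(q[...,0]<118)&(abs(q[...,1]-36)<12)&(q[...,2]>100)&(q[...,2]<175); P=q[m]
    print(n,len(P),np.nanpercentile(P,[2,50,98],axis=0).round(1).tolist() if len(P) else '')
E
```

```text
18.375 [595.11590114  42.3266976  269.94820869] [[0.983, 0.186, -0.001], [0.186, -0.983, 0.0], [-0.0, -0.0, -1.0]] [-5.74950213e-02  4.91022936e-01  1.35174679e+00  2.22371937e-04
  1.29938813e+00  1.32589656e+00]
top 133 [[79.8, 25.5, 125.6], [98.0, 34.4, 143.7], [113.1, 43.2, 159.4]]
scene 232 [[60.5, 29.3, 106.3], [85.5, 40.8, 133.6], [109.6, 46.8, 158.3]]
```

View pics/s5c.png

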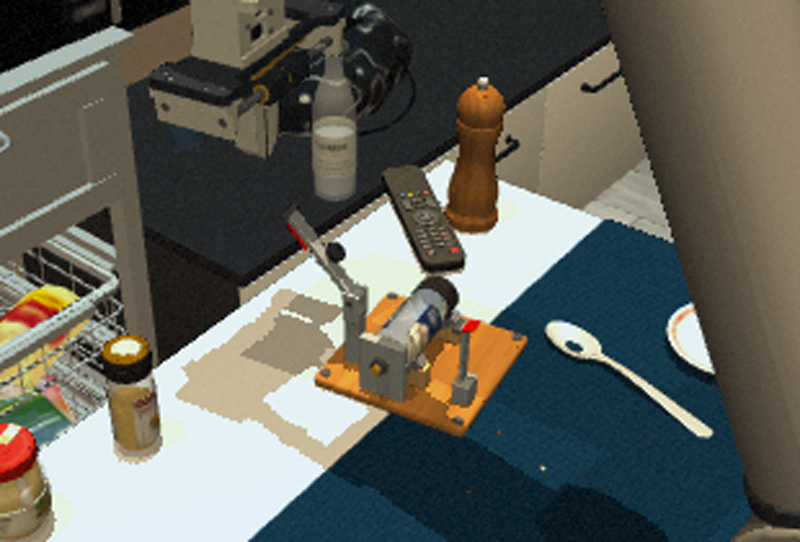

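Request:
{"method": "play_rows", "body": {"targets": [{"fingers": -1,"dx": 0,"dy": -1,"dz": -40,"twist": 0},{"fingers": -1,"dx": 0,"dy": -1,"dz": -70,"twist": 0},{"fingers": -1,"dx": 0,"dy": -1,"dz": -70,"twist": 0},{"fingers": -1,"dx": -10,"dy": -3,"dz": -70,"twist": 0},{"fingers": -1,"dx": -20,"dy": -5,"dz": -70,"twist": 0},{"fingers": -1,"dx": -30,"dy": -7,"dz": -70,"twist": 0},{"fingers": -1,"dx": -40,"dy": -8.5,"dz": -70,"twist": 0},{"fingers": -1,"dx": -50,"dy": -10,"dz": -70,"twist": 0},{"fingers": -1,"dx": -60,"dy": -12,"dz": -70,"twist": 0},{"fingers": -1,"dx": -60,"dy": -12,"dz": -70,"twist": 0}]}}

```text
t: 19.73
ee_pos: [534.0, 30.1, 200.0]
ee_rot: [[0.983, 0.185, -0.002], [0.185, -0.983, -0.0], [-0.002, -0.0, -1.0]]
wrist_force: [-0.7, -0.7, 0.4]
opening: 0.5
grip_force: 0.0
```

Request:
{"method": "play_rows", "body": {"targets": [{"fingers": -1,"dx": -10,"dy": -2,"dz": 0,"twist": 0},{"fingers": -1,"dx": -20,"dy": -4,"dz": 0,"twist": 0},{"fingers": -1,"dx": -30,"dy": -5.5,"dz": 0,"twist": 0},{"fingers": -1,"dx": -40,"dy": -7.5,"dz": 0,"twist": 0},{"fingers": -1,"dx": -50,"dy": -9,"dz": 0,"twist": 0},{"fingers": -1,"dx": -60,"dy": -11,"dz": 0,"twist": 0},{"fingers": -1,"dx": -70,"dy": -13,"dz": 0,"twist": 0},{"fingers": -1,"dx": -80,"dy": -15,"dz": 0,"twist": 0},{"fingers": -1,"dx": -87,"dy": -16.5,"dz": 0,"twist": 0},{"fingers": -1,"dx": -87,"dy": -16.5,"dz": 0,"twist": 0}]}}

```text
t: 20.98
ee_pos: [447.5, 13.6, 200.3]
ee_rot: [[0.983, 0.185, -0.0], [0.185, -0.983, -0.0], [-0.0, 0.0, -1.0]]
wrist_force: [-0.2, 0.1, -0.5]
opening: 0.2
grip_force: 0.0
```

```bash
python3 - <<'E'
from h import *
s=manip.sense(); print(s['t'],s['ee_pos'],s['wrist_force'],incr(np.array([s['ee_pos']]),(464.2,-20)))
p=snap('scene')
cv2.imwrite('pics/s6c.png',cv2.resize(p['pixels'][100:310,150:460,::-1],(800,542),interpolation=2))
E
```

```text
20.975 [447.54091141  13.62104395 200.31675277] [-0.22085805  0.13692325 -0.4723246 ] [[-10.16506689  36.11884887 200.31675277]]
```

View pics/s6c.png

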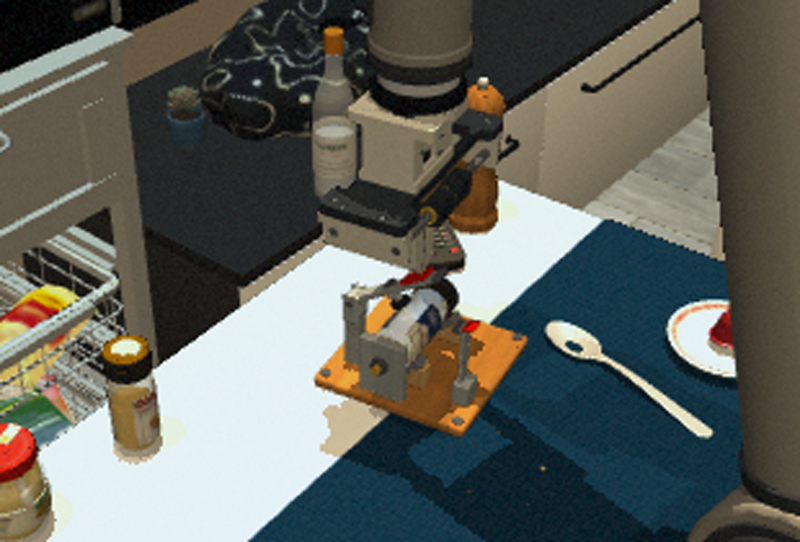

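The strap (red pad at about (415,275)) now leans over the jar at roughly 35–40°, under the fingertips. Press it down at the pad.

Request:
{"method": "play_rows", "body": {"targets": [{"fingers": -1,"dx": -5,"dy": -1,"dz": -9,"twist": 0},{"fingers": -1,"dx": -10,"dy": -2,"dz": -18,"twist": 0},{"fingers": -1,"dx": -15,"dy": -3,"dz": -26,"twist": 0},{"fingers": -1,"dx": -18,"dy": -3.5,"dz": -31,"twist": 0},{"fingers": -1,"dx": -19.5,"dy": -3.5,"dz": -34,"twist": 0},{"fingers": -1,"dx": -19.5,"dy": -3.5,"dz": -35,"twist": 0}]}}

```text
t: 21.78
ee_pos: [428.4, 10.2, 165.2]
ee_rot: [[0.983, 0.185, -0.0], [0.185, -0.983, -0.0], [-0.001, 0.0, -1.0]]
wrist_force: [-1.7, 0.5, 3.6]
opening: 0.4
grip_force: 1.4
```

Request:
{"method": "play_rows", "body": {"targets": [{"fingers": -1,"dx": 0,"dy": 0,"dz": -1,"twist": 0},{"fingers": -1,"dx": 0,"dy": 0,"dz": -2,"twist": 0},{"fingers": -1,"dx": 0,"dy": 0,"dz": -3,"twist": 0},{"fingers": -1,"dx": 0,"dy": 0,"dz": -3,"twist": 0}]}}

```text
t: 22.28
ee_pos: [428.2, 10.2, 163.0]
ee_rot: [[0.983, 0.185, -0.001], [0.185, -0.983, -0.0], [-0.001, 0.0, -1.0]]
wrist_force: [-4.4, -1.0, 10.9]
opening: 0.4
grip_force: 5.1
```

Request:
{"method": "play_rows", "body": {"targets": [{"fingers": -1,"dx": 0,"dy": 0,"dz": -1,"twist": 0},{"fingers": -1,"dx": 0,"dy": 0,"dz": -2,"twist": 0},{"fingers": -1,"dx": 0,"dy": 0,"dz": -2,"twist": 0}]}}

```text
t: 22.65
ee_pos: [427.8, 10.1, 160.6]
ee_rot: [[0.983, 0.185, -0.002], [0.185, -0.983, -0.0], [-0.002, 0.0, -1.0]]
wrist_force: [-5.2, -0.8, 8.9]
opening: 0.5
grip_force: 3.7
```

Request:
{"method": "play_rows", "body": {"targets": [{"fingers": -1,"dx": 0,"dy": 0,"dz": -1,"twist": 0},{"fingers": -1,"dx": 0,"dy": 0,"dz": -2,"twist": 0},{"fingers": -1,"dx": 0,"dy": 0,"dz": -2,"twist": 0}]}}

```text
t: 23.02
ee_pos: [428.4, 10.2, 158.3]
ee_rot: [[0.983, 0.185, -0.0], [0.185, -0.983, -0.0], [-0.0, 0.0, -1.0]]
wrist_force: [-1.2, -0.5, 1.6]
opening: 0.7
grip_force: 0.9
```

Request:
{"method": "play_rows", "body": {"targets": [{"fingers": -1,"dx": 0,"dy": 0,"dz": -1,"twist": 0},{"fingers": -1,"dx": 0,"dy": 0,"dz": -1.5,"twist": 0},{"fingers": -1,"dx": 0,"dy": 0,"dz": -1.5,"twist": 0}]}}

```text
t: 23.4
ee_pos: [428.6, 10.2, 156.7]
ee_rot: [[0.983, 0.185, 0.0], [0.185, -0.983, -0.0], [0.0, 0.0, -1.0]]
wrist_force: [-1.0, 0.3, 1.6]
opening: 0.6
grip_force: 0.8
```

Request:
{"method": "play_rows", "body": {"targets": [{"fingers": -1,"dx": 0,"dy": 0,"dz": -1,"twist": 0},{"fingers": -1,"dx": 0,"dy": 0,"dz": -1,"twist": 0}]}}

```text
t: 23.65
ee_pos: [428.7, 10.2, 156.1]
ee_rot: [[0.983, 0.185, 0.0], [0.185, -0.983, -0.0], [0.0, 0.0, -1.0]]
wrist_force: [-2.6, -0.3, 7.7]
opening: 0.8
grip_force: 3.5
```

Request:
{"method": "play_rows", "body": {"targets": [{"fingers": -1,"dx": 0,"dy": 0,"dz": -0.7,"twist": 0},{"fingers": -1,"dx": 0,"dy": 0,"dz": -0.7,"twist": 0}]}}

```text
t: 23.9
ee_pos: [428.7, 10.2, 155.8]
ee_rot: [[0.983, 0.185, 0.001], [0.185, -0.983, -0.0], [0.001, 0.0, -1.0]]
wrist_force: [-4.7, -0.4, 12.8]
opening: 0.9
grip_force: 6.3
```

Snapped: force fell, and then the hard stop was felt at 156. Let go, rise and move aside to check.

Request:
{"method": "play_rows", "body": {"targets": [{"fingers": -1,"dx": 0,"dy": 0,"dz": 3,"twist": 0},{"fingers": -1,"dx": 0,"dy": 0,"dz": 30,"twist": 0},{"fingers": -1,"dx": 0,"dy": 0,"dz": 80,"twist": 0},{"fingers": -1,"dx": 0,"dy": 0,"dz": 130,"twist": 0},{"fingers": -1,"dx": -10,"dy": -50,"dz": 150,"twist": 0},{"fingers": -1,"dx": -10,"dy": -110,"dz": 150,"twist": 0},{"fingers": -1,"dx": -10,"dy": -170,"dz": 150,"twist": 0},{"fingers": -1,"dx": -10,"dy": -220,"dz": 150,"twist": 0},{"fingers": -1,"dx": -10,"dy": -220,"dz": 150,"twist": 0}]}}

```text
t: 25.02
ee_pos: [418.6, -212.8, 304.6]
ee_rot: [[0.984, 0.181, 0.0], [0.181, -0.984, -0.001], [0.0, 0.001, -1.0]]
wrist_force: [-0.1, 1.0, -0.1]
opening: 0.6
grip_force: 0.0
```

```bash
python3 - <<'E'
from h import *
s=manip.sense(); print(s['t'],s['ee_pos'],s['wrist_force'])
p=snap('scene'); t=snap('top'); q=incr(cloud(t),(464.5,-20.3))
m=(abs(q[...,0]+30)<12)&(abs(q[...,1]-36)<7)&(q[...,2]>75); print('pad z',np.nanmedian(q[m],0))
m=(abs(q[...,0])<12)&(abs(q[...,1])<75)&(q[...,2]>60)&(q[...,2]<74); print('jar y',np.nanpercentile(q[m],[1,99],axis=0).round(1).tolist())
a=cv2.resize(p['pixels'][160:310,200:400,::-1],(800,600),interpolation=2); cv2.imwrite('pics/s7.png',a)
E
```

```text
25.025 [ 418.59505635 -212.81165407  304.57982354] [-0.13192555  1.00261888 -0.08092876]
pad z [-29.66974092  35.89664636  90.95684686]
jar y [[-11.8, -48.8, 61.2], [11.7, 67.9, 73.5]]
```

View pics/s7.png

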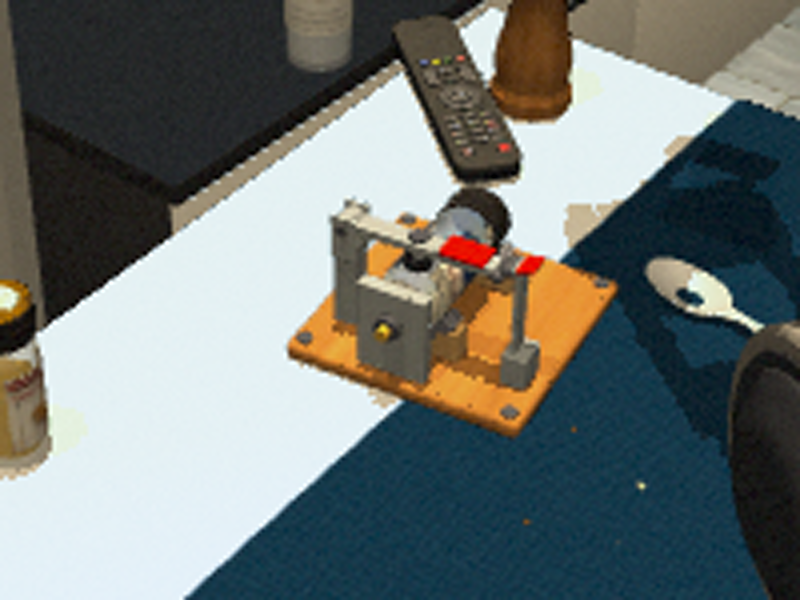

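The strap lies level under the catch, with the red pad at (465,250) measured at 91 mm height. The jar is in the V against the stop, and the robot is clear.

```bash
python3 -c "
from bench import ticket; print(ticket.hand_in())"
```

```text
the job is handed in; nothing more can be done
None
```

The jar lies in the V with its base against the stop (felt firm at about 8 N), the strap is snapped shut over it, and I handed the job in at about 25 s; the hand-in gave no verdict. I checked the closed strap in the camera image but did not touch the jar again afterwards.

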